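Clear the lathe bench: shafts to the tray, ear defenders to the bar

TASK

Clear up the bench after the turning job. First slide the parts tray's divider off the middle so that one bay is long enough for the long shafts and the other still takes the short ones; then lay every long shaft in the long bay and every short shaft in the short bay, lengthwise and flat on the tray's floor, none on top of another, and hang every pair of ear defenders by its headband over the horizontal bar, upright. Do not disturb the spray can, the oil bottle and the wooden block.

Things in the scene. Friction and masses are not known exactly. Their poses are not given: they have to be found in the camera images.
- muff1_mid (a point): ear defenders, 140 x 56 x 182 mm high, 0.25 kg, standing on two grey cups (56 x 32 x 78 mm, 76 mm apart); black arched band, 22 mm wide. Point: centre, 91 mm over the cups' underside. z up, y cup to cup, x across the band. Rubber crown pad to pinch along x: 28 mm in x, 40 in y, 67-91 mm over the point; band's underside peak (rests on the bar, self-centring) 66 mm over it. May be absent
- muff2_mid (a point): ear defenders, 140 x 56 x 182 mm high, 0.25 kg, standing on two grey cups (56 x 32 x 78 mm, 76 mm apart); black arched band, 22 mm wide. Point: centre, 91 mm over the cups' underside. z up, y cup to cup, x across the band. Rubber crown pad to pinch along x: 28 mm in x, 40 in y, 67-91 mm over the point; band's underside peak (rests on the bar, self-centring) 66 mm over it. May be absent
- muff3_mid (a point): ear defenders, 140 x 56 x 182 mm high, 0.25 kg, standing on two grey cups (56 x 32 x 78 mm, 76 mm apart); black arched band, 22 mm wide. Point: centre, 91 mm over the cups' underside. z up, y cup to cup, x across the band. Rubber crown pad to pinch along x: 28 mm in x, 40 in y, 67-91 mm over the point; band's underside peak (rests on the bar, self-centring) 66 mm over it. May be absent
- long1_mid (a point): long turned steel shaft, 140 mm long over all, with square ends (26 x 26 mm, each 12 mm long) and a round middle 20 mm in diameter; starts lying on a cardboard sheet. This point is its centre, 13 mm above what it lies on. x: along the shaft. Mass about 0.35 kg. May be absent
- long2_mid (a point): long turned steel shaft, 140 mm long over all, with square ends (26 x 26 mm, each 12 mm long) and a round middle 20 mm in diameter; starts lying on a cardboard sheet. This point is its centre, 13 mm above what it lies on. x: along the shaft. Mass about 0.35 kg. May be absent
- short1_mid (a point): short turned steel shaft, 64 mm long over all, with square ends (26 x 26 mm, each 12 mm long) and a round middle 20 mm in diameter; starts lying on a cardboard sheet. This point is its centre, 13 mm above what it lies on. x: along the shaft. Mass about 0.2 kg. May be absent
- short2_mid (a point): short turned steel shaft, 64 mm long over all, with square ends (26 x 26 mm, each 12 mm long) and a round middle 20 mm in diameter; starts lying on a cardboard sheet. This point is its centre, 13 mm above what it lies on. x: along the shaft. Mass about 0.2 kg. May be absent
- tray_in (a point): centre of the inner floor (6 mm above the bench) of the open green parts tray, fixed to the bench: inside 248 mm along its x and 144 mm along its y, walls 6 mm thick, rim 45 mm above the bench. x: along the tray's length; z: up
- divider (a joint): position (m) of the tray's sliding plywood divider along the tray's x: 0 in the middle, where each bay is 119 mm long; positive towards the +x end; travel +-0.09. 10 mm thick, crosses the tray, slides with about 3 N and stays where it is left
- divider_tab (a point): centre of the divider's upright grip tab, 69 mm above the bench: 12 mm thick along the tray's x, 44 mm wide along its y, from 45 to 87 mm above the bench (the rest of the divider is no higher than the rim). Axes as the tray's; moves with the divider
- bar_mid (a point): point on the axis of the square horizontal hanging bar (16 x 16 mm, flat side up), 197 mm above the bench. x: along the bar, from its free end 140 mm on the -x side to a 30 mm square post (217 mm high) 145 mm on the +x side; the post's foot plate (100 mm along x, 150 along y, 12 high) lies 100 to 200 mm on the +x side. Fixed to the bench
- sheet_a: flat cardboard sheet under the ear defenders, 340 x 190 mm, 3 mm thick, fixed; origin at the middle of its underside, x along its length
- sheet_b: the same, under the shafts
- spray: bystander: plain aluminium spray can, 56 mm in diameter, 170 mm high; origin at the middle of its underside
- oil: bystander: black oil bottle, 60 mm in diameter, 110 mm high; origin at the middle of its underside
- cork_block: bystander: round wooden block, 56 mm in diameter, 50 mm high; origin at the middle of its underside
Things that resemble listed ones, but are neither listed nor needed, are in the scene too. Leave any green look-alike of the part that bears long1_mid alone.

How it is judged:
On the way:
1. the divider stands 22 to 53 mm off the middle, to either side: one bay takes the long shafts and the other the short ones ((value of joint divider between -0.053 and -0.022 m or value of joint divider between 0.022 and 0.053 m)), for 0.2 s.
At the end, for the whole second after the job is handed in: Divider 22-53 mm off the middle; long shafts in the longer bay, short ones in the shorter, centre 5-22 mm over its floor, within 0.3 rad of lengthwise; every ear defender hangs on the bar, centre 40-80 mm below its axis, within 35 mm sideways, tilt under 0.5 rad (x of muff1_mid in the frame of bar_mid between -0.15 and 0.14 m and y of muff1_mid in the frame of bar_mid between -0.035 and 0.035 m and z of muff1_mid in the frame of bar_mid between -0.08 and -0.04 m and angle between each of muff1_mid, muff2_mid, muff3_mid's own z axis and vertical below 0.5 rad and x of muff2_mid in the frame of bar_mid between -0.15 and 0.14 m and y of muff2_mid in the frame of bar_mid between -0.035 and 0.035 m and z of muff2_mid in the frame of bar_mid between -0.08 and -0.04 m and x of muff3_mid in the frame of bar_mid between -0.15 and 0.14 m and y of muff3_mid in the frame of bar_mid between -0.035 and 0.035 m and z of muff3_mid in the frame of bar_mid between -0.08 and -0.04 m and ((value of joint divider between -0.053 and -0.022 m and (x of long1_mid in the frame of divider_tab above 0.02 m and x of long1_mid in the frame of tray_in between -0.124 and 0.124 m and y of long1_mid in the frame of tray_in between -0.072 and 0.072 m and z of long1_mid in the frame of tray_in between 0.005 and 0.022 m and angle between the x axis of long1_mid and the x axis of tray_in, either way round below 0.3 rad) and (x of long2_mid in the frame of divider_tab above 0.02 m and x of long2_mid in the frame of tray_in between -0.124 and 0.124 m and y of long2_mid in the frame of tray_in between -0.072 and 0.072 m and z of long2_mid in the frame of tray_in between 0.005 and 0.022 m and angle between the x axis of long2_mid and the x axis of tray_in, either way round below 0.3 rad) and (x of short1_mid in the frame of divider_tab below -0.02 m and x of short1_mid in the frame of tray_in between -0.124 and 0.124 m and y of short1_mid in the frame of tray_in between -0.072 and 0.072 m and z of short1_mid in the frame of tray_in between 0.005 and 0.022 m and angle between the x axis of short1_mid and the x axis of tray_in, either way round below 0.3 rad) and (x of short2_mid in the frame of divider_tab below -0.02 m and x of short2_mid in the frame of tray_in between -0.124 and 0.124 m and y of short2_mid in the frame of tray_in between -0.072 and 0.072 m and z of short2_mid in the frame of tray_in between 0.005 and 0.022 m and angle between the x axis of short2_mid and the x axis of tray_in, either way round below 0.3 rad)) or (value of joint divider between 0.022 and 0.053 m and (x of long1_mid in the frame of divider_tab below -0.02 m and x of long1_mid in the frame of tray_in between -0.124 and 0.124 m and y of long1_mid in the frame of tray_in between -0.072 and 0.072 m and z of long1_mid in the frame of tray_in between 0.005 and 0.022 m and angle between the x axis of long1_mid and the x axis of tray_in, either way round below 0.3 rad) and (x of long2_mid in the frame of divider_tab below -0.02 m and x of long2_mid in the frame of tray_in between -0.124 and 0.124 m and y of long2_mid in the frame of tray_in between -0.072 and 0.072 m and z of long2_mid in the frame of tray_in between 0.005 and 0.022 m and angle between the x axis of long2_mid and the x axis of tray_in, either way round below 0.3 rad) and (x of short1_mid in the frame of divider_tab above 0.02 m and x of short1_mid in the frame of tray_in between -0.124 and 0.124 m and y of short1_mid in the frame of tray_in between -0.072 and 0.072 m and z of short1_mid in the frame of tray_in between 0.005 and 0.022 m and angle between the x axis of short1_mid and the x axis of tray_in, either way round below 0.3 rad) and (x of short2_mid in the frame of divider_tab above 0.02 m and x of short2_mid in the frame of tray_in between -0.124 and 0.124 m and y of short2_mid in the frame of tray_in between -0.072 and 0.072 m and z of short2_mid in the frame of tray_in between 0.005 and 0.022 m and angle between the x axis of short2_mid and the x axis of tray_in, either way round below 0.3 rad)))); the robot touches nothing.
It fails at once if the spray can is moved more than 30 mm or tipped over (distance of spray from where it was at the start of the episode above 0.03 m or angle between spray's own z axis and vertical above 0.5 rad).
It fails at once if the oil bottle is moved more than 30 mm or tipped over (distance of oil from where it was at the start of the episode above 0.03 m or angle between oil's own z axis and vertical above 0.5 rad).
It fails at once if the wooden block is moved more than 30 mm or tipped over (distance of cork_block from where it was at the start of the episode above 0.03 m or angle between cork_block's own z axis and vertical above 0.5 rad).
Of muff1, muff2, muff3 only 2 to 3 are there at a start; the rules pass over those that are not, and their reading is None.
Of long1, long2, short1, short2 only 3 to 4 are there at a start; the rules pass over those that are not, and their reading is None.
At some moment in a run one of long1, long2, short1, short2, muff1, muff2, muff3 may be knocked a few centimetres aside while the robot is not near it.
Once in a run the grip may slacken for a moment while it holds something.
It also fails if it takes over 210 s, if anything falls off the work surface, if the arm or the gripper's body presses on something with over 40 N, if the wrist force passes 120 N, or if a joint passes its speed limit or range.

ROBOT

A 6-joint arm with a two-finger parallel gripper is mounted at the origin on the work surface. World frame = base frame: x ahead of the robot, y to its left, z up, the work surface at z = 0. Lengths are in m, angles in rad, forces in N, time in s.
With the tool pointing down it reaches from about 0.275 to 0.975 m from the base axis. Payload 8.4 kg.
Tool frame: the origin (TCP) lies midway between the tips of the shut fingers; the grasp point (between the pads) lies 19 mm behind it (r.hold_point_z is the distance from the TCP to the grasp point, in m); z points along the fingers, y is the direction in which the jaws open and shut (so a half turn about z gives the same grasp; the last joint's range is limited). The gripper opens to 92 mm and grips with 3 to 60 N. Pads are 20 mm wide; open, the fingers measure 128 mm over their backs; the gripper's body (75 mm by 189 mm) begins 69 mm behind the grasp point.
Start: joints at [1.226, 0.353, 1.633, -0, 1.155, -0.002], TCP at [0.21, 0.589, 0.215] pointing down, gripper open.
Joint ranges: [-2.63, 2.63], [-0.92, 2.1], [0.06, 2.66], [-1.3, 4.44], [0, 2.69], [-3.02, 3.02]. Speed limits (rad/s): [2.22, 2.22, 2.79, 3.14, 3.14, 3.14].

INTERFACE

Orientations are given as a rotation vector (axis times angle).
In Python, from cell import r gives the robot as it stands. Calls block until the motion is done:
- r.reach(position, orientation): joint-space move of the TCP to a pose.
- r.move_l(position, attitude=None, rate=0.15): straight line of the TCP; attitude=None keeps the orientation; rate is the mean speed in m/s.
- r.move_j(angles): joint-space move.
- r.open_gripper() and r.close(force=None): open the fingers fully, or close them until they stop; force is the grip in N (None keeps the last).
- r.wait(seconds).
- r.solve_ik(position, orientation): joint angles nearest the present ones, or None.
- r.observe(): the state.
- r.grab_frame(name): name is "scene" or "side" or "wrist"; returns a dict with "image" (420x560x3 uint8, red, green, blue), "camera_matrix" (3x3 intrinsics, pixels), "extrinsics" (4x4, takes a point from camera to world coordinates). Camera axes: x right, y down, z forward; pixel columns grow to the right and rows downward; lengths in m; the calibration is good to about 2 mm. A picture is of the moment at which its call begins. There is no depth.
A pose or a line that the arm cannot do raises r.IKError and nothing moves.
- r.finish_job(): hands the job in, once; it reports no verdict.
The state is a dict: "time_s": time; "qpos": joint angles; "joint_vel": joint speeds; "joint_torque": joint torques, N m; "ee_pos": TCP position; "orientation": TCP orientation; "force": force on the tool from outside, world axes, zero at the start; "wrist_torque": the same for the moment, N m; "width": finger opening in m.
Only numpy, scipy, OpenCV 4.12 (cv2) and the standard library are available. Lean on these libraries where they do the work, as an engineer would, in place of code of your own. Each camera call takes 0.05 s, during which the arm holds its last target.

## Working session

There is one attempt and no reset: what is moved stays moved. The work goes in short steps, each a Python script; the robot and the scene stay as the last script left them, time stands still between calls to the robot, and variables do not carry over. Pictures are saved under pics/ and viewed, and the job is handed in when it is done.

```bash
ls; mkdir -p pics
cat > h.py <<'E'
import numpy as np, cv2
from cell import r
from scipy.spatial.transform import Rotation as R
def shot(name,fn,crop=None,scale=1):
    f=r.grab_frame(name); im=f["image"]
    np.savez(f"pics/{fn}.npz",image=im,K=f["camera_matrix"],T=f["extrinsics"])
    save(im,fn,crop,scale); return f
def save(im,fn,crop=None,scale=1):
    if crop: im=im[crop[1]:crop[3],crop[0]:crop[2]]
    im=cv2.resize(im,None,fx=scale,fy=scale,interpolation=cv2.INTER_CUBIC)
    cv2.imwrite(f"pics/{fn}.png",cv2.cvtColor(np.ascontiguousarray(im),cv2.COLOR_RGB2BGR))
def load(fn): return np.load(f"pics/{fn}.npz")
def ray(f,u,v):
    d=np.linalg.inv(f["K"] if "K" in f else f["camera_matrix"])@[u,v,1]
    T=f["T"] if "T" in f else f["extrinsics"]
    return T[:3,3],T[:3,:3]@d
def onz(f,u,v,z):
    o,d=ray(f,u,v); return o+d*(z-o[2])/d[2]
def tri(*obs):
    A=np.zeros((3,3));b=np.zeros(3);L=[]
    for f,u,v in obs:
        o,d=ray(f,u,v);d=d/np.linalg.norm(d);P=np.eye(3)-np.outer(d,d);A+=P;b+=P@o;L.append((o,P))
    x=np.linalg.solve(A,b); return x,[np.linalg.norm(P@(x-o)) for o,P in L]
def proj(f,p):
    K=f["K"] if "K" in f else f["camera_matrix"];T=f["T"] if "T" in f else f["extrinsics"]
    q=K@(T[:3,:3].T@(np.asarray(p)-T[:3,3]));return q[:2]/q[2]
def down(yaw):
    # tool z down, tool y (jaw) direction at world angle yaw
    y=np.array([np.cos(yaw),np.sin(yaw),0]);z=np.array([0,0,-1.]);x=np.cross(y,z)
    return R.from_matrix(np.c_[x,y,z]).as_rotvec()
E
python3 - <<'E'
from h import *
for n in("scene","side","wrist"):
    f=shot(n,n+"0",scale=1.4); print(n,f["camera_matrix"].round(1).tolist(),f["extrinsics"].round(3).tolist())
print(r.observe())
E
```

```text
pics
scene [[430.1, 0.0, 271.0], [0.0, 430.1, 212.6], [0.0, 0.0, 1.0]] [[0.7, 0.432, -0.568, 1.147], [0.713, -0.443, 0.543, -0.601], [-0.017, -0.785, -0.619, 0.814], [0.0, 0.0, 0.0, 1.0]]
side [[454.4, 0.0, 277.0], [0.0, 454.4, 217.4], [0.0, 0.0, 1.0]] [[-0.985, -0.087, 0.151, 0.375], [-0.173, 0.59, -0.789, 0.81], [-0.02, -0.803, -0.596, 0.759], [0.0, 0.0, 0.0, 1.0]]
wrist [[322.7, 0.0, 279.1], [0.0, 322.7, 206.8], [0.0, 0.0, 1.0]] [[0.336, 0.908, 0.252, 0.138], [0.942, -0.323, -0.091, 0.612], [-0.001, 0.268, -0.964, 0.384], [0.0, 0.0, 0.0, 1.0]]
{'time_s': 0.15, 'qpos': array([ 1.22561947e+00,  3.53476977e-01,  1.63394794e+00, -7.85890926e-06,
        1.15521214e+00, -2.42244900e-03]), 'joint_vel': array([ 9.82416132e-04, -1.56850403e-03, -1.32045726e-03,  1.75202189e-03,
        2.44891829e-05, -2.98576596e-04]), 'joint_torque': array([ 1.05096919e-03, -5.94210541e+01, -3.34472036e+01,  6.99482672e-02,
        2.03697220e-02, -7.91073830e-05]), 'ee_pos': array([0.20994004, 0.588286  , 0.21405028]), 'orientation': array([-5.35731180e-01, -3.09540040e+00,  1.61768662e-03]), 'force': array([-0.1289594 ,  0.18691891, -0.61204339]), 'wrist_torque': array([ 0.02802769, -0.0075197 ,  0.06244418]), 'width': 0.09169785738158821}
```

View pics/scene0.png

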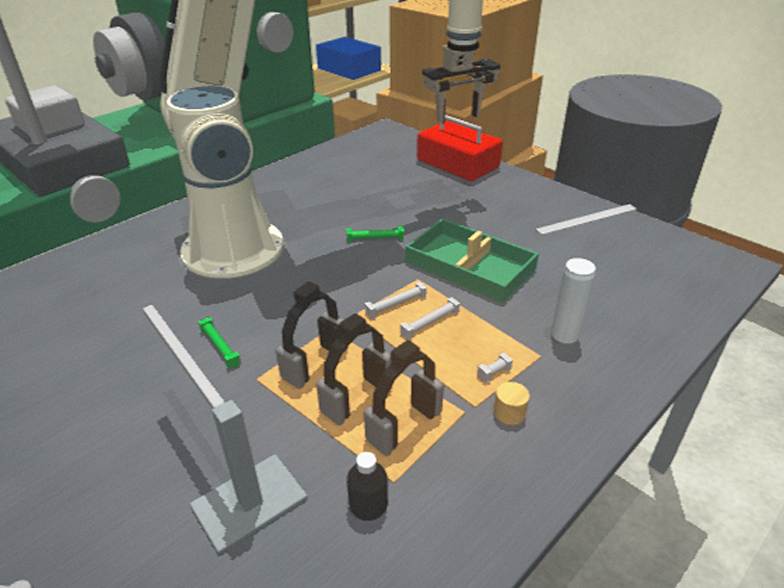

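View pics/side0.png

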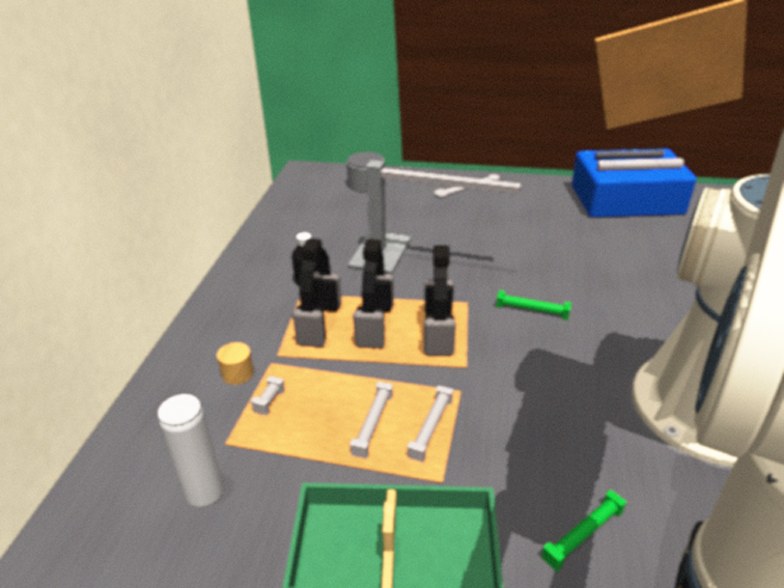

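View pics/wrist0.png

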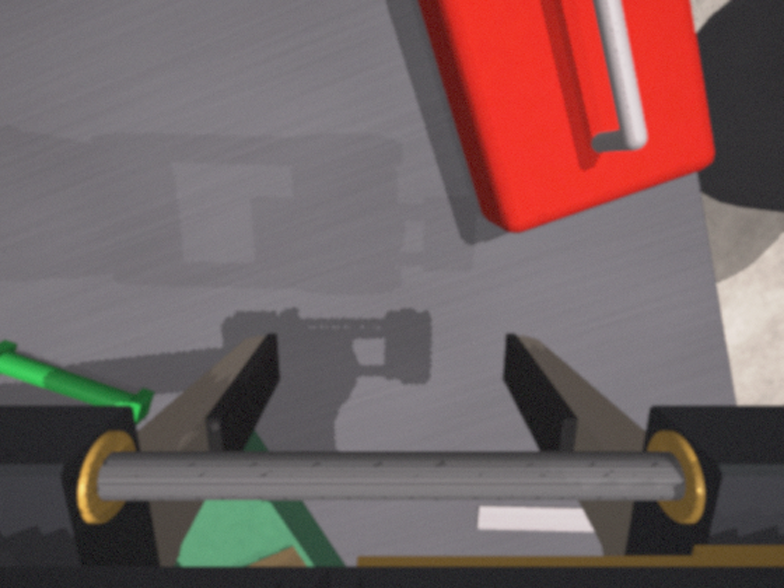

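Scene picture (784x588):
- Three ear defenders have crowns at about (306,293), (353,325) and (405,352).
- Two long grey shafts lie at (396,299) and (431,317), and one short grey shaft at (495,366). The second short shaft is absent.
- The tray is at (472,260), with the divider tab at (480,247).
- The bar runs from (150,310) to the post at (228,410).
- The bystanders are the spray can (573,300), oil bottle (367,485) and wooden block (512,403).

Candidates for a long shaft are grey (396,299), grey (431,317), green (375,234) and green (219,342). The green two are look-alikes, so I choose the grey ones. White strips at (585,220) and the wrench at side (465,187) are not wanted either. Next come enlarged crops for reading pixels.

Run:
```python
from h import *
s=load("scene0")["image"]; d=load("side0")["image"]
save(s,"c1",(180,190,390,350),3.8)   # muffs+shafts
save(s,"c2",(250,140,400,250),5)   # tray, long shafts
save(s,"c3",(90,205,230,400),3)
save(d,"c4",(150,150,350,345),3)
save(d,"c5",(190,330,370,420),4.4)
save(d,"c6",(240,105,390,200),5)
```

```text
(no output)
```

View pics/c1.png

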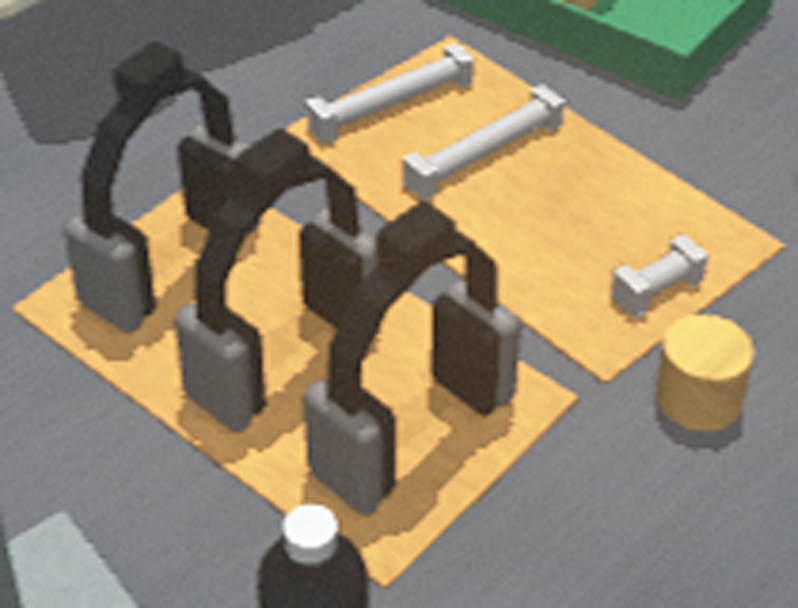

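View pics/c2.png

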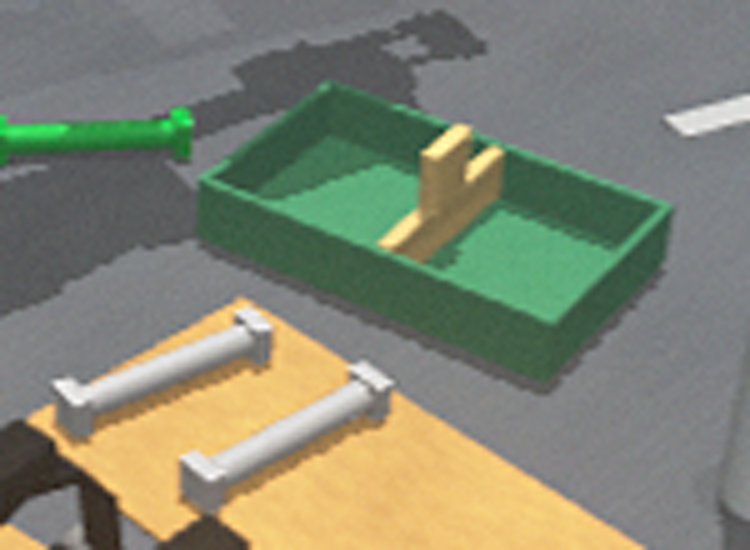

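View pics/c3.png

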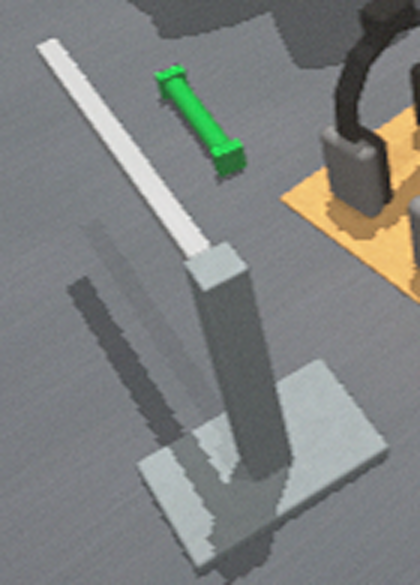

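View pics/c4.png

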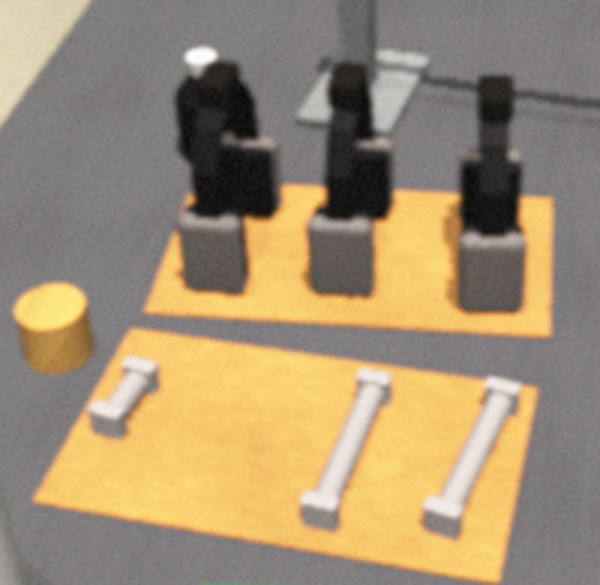

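View pics/c5.png

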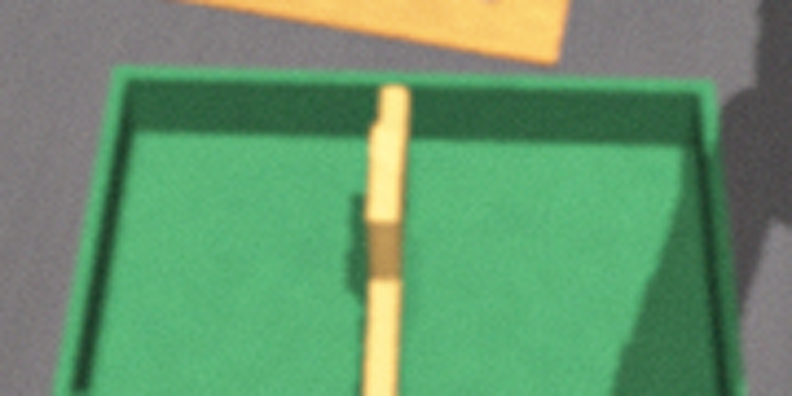

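View pics/c6.png

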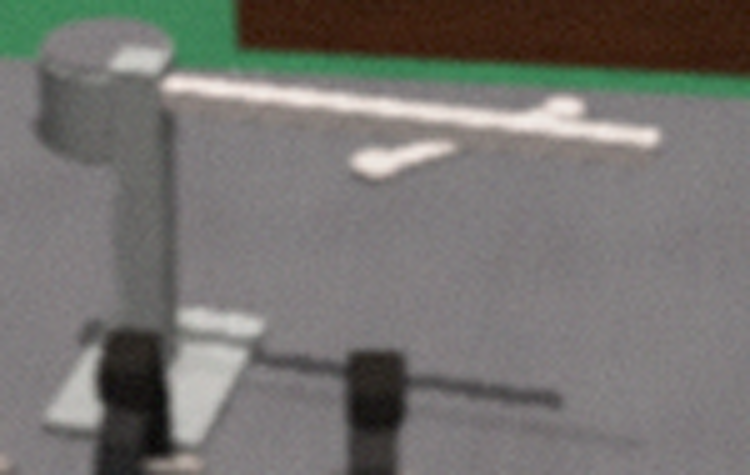

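```bash
cat > m1.py <<'E'
from h import *
S=load("scene0");D=load("side0")
C={'c1':(180,190,3.8,S),'c2':(250,140,5,S),'c3':(90,205,3,S),'c4':(150,150,3,D),'c5':(190,330,4.4,D),'c6':(240,105,5,D)}
def P(c,x,y):
    a,b,s,f=C[c];return f,a+(x+.5)/s-.5,b+(y+.5)/s-.5
def Z(c,x,y,z): return onz(*P(c,x,y),z)
def T(n,*o):
    x,e=tri(*[P(*q) for q in o]);print(n,x.round(4),np.round(e,4));return x
E
python3 - <<'E'
from m1 import *
np.set_printoptions(precision=4,suppress=True)
print("tray rim"); q=[Z('c2',*p,.045) for p in((200,180),(330,85),(672,207),(555,322))]
for a in q: print(a)
print(np.mean(q,0),[np.linalg.norm(q[i]-q[i-1]) for i in range(4)])
print(Z('c5',115,68,.045),Z('c5',715,80,.045))
T("rimcorner1",('c2',200,180),('c5',715,80)); T("rimcorner2",('c2',555,322),('c5',115,68))
T("tab",('c2',447,142),('c5',388,152)); print(Z('c2',447,142,.087),Z('c5',388,152,.087))
for n,a,b in(("A0",(72,390),(502,384)),("A1",(252,322),(444,504)),("B0",(203,467),(373,378)),("B1",(370,376),(321,500))):
    T(n,('c2',*a),('c4',*b)); print(Z('c2',*a,.029),Z('c4',*b,.029))
for n,a,b in(("S0",(636,279),(141,366)),("S1",(687,250),(108,408))):
    T(n,('c1',*a),('c4',*b)); print(Z('c1',*a,.029),Z('c4',*b,.029))
for n,a,b in(("M1",(150,66),(496,88)),("M2",(278,153),(350,77)),("M3",(418,228),(220,72))):
    T(n,('c1',*a),('c4',*b))
    print(Z('c1',*a,.185),Z('c4',*b,.185))
T("barfree",('c3',48,45),('c6',652,135));T("barpost",('c3',197,248),('c6',165,83));T("posttop",('c3',215,263),('c6',135,60))
E
```

```text
tray rim
[0.3466 0.2504 0.045 ]
[0.3292 0.3987 0.045 ]
[0.5822 0.4353 0.045 ]
[0.6015 0.2859 0.045 ]
[0.4649 0.3426 0.045 ] [np.float64(0.25728251655565626), np.float64(0.14932648511816946), np.float64(0.2557004251732791), np.float64(0.15061037685384784)]
[0.6009 0.2865 0.045 ] [0.343  0.2519 0.045 ]
rimcorner1 [0.3439 0.2518 0.0438] [0.0012 0.0012]
rimcorner2 [0.6011 0.2863 0.0446] [0.0001 0.0001]
tab [0.471  0.3409 0.088 ] [0.0015 0.0015]
[0.4716 0.3425 0.087 ] [0.4699 0.3393 0.087 ]
A0 [0.4291 0.0565 0.0286] [0.0003 0.0003]
[0.4291 0.0561 0.029 ] [0.4293 0.0572 0.029 ]
A1 [0.4573 0.1794 0.0268] [0.0005 0.0005]
[0.4597 0.1774 0.029 ] [0.4567 0.181  0.029 ]
B0 [0.5281 0.0625 0.026 ] [0. 0.]
[0.5304 0.0599 0.029 ] [0.5275 0.0656 0.029 ]
B1 [0.5424 0.189  0.0268] [0.0002 0.0002]
[0.5443 0.1868 0.029 ] [0.5417 0.1907 0.029 ]
S0 [0.7114 0.0782 0.0262] [0.0019 0.0019]
[0.7147 0.0766 0.029 ] [0.7085 0.0799 0.029 ]
S1 [0.7205 0.1255 0.0264] [0.0005 0.0005]
[0.7223 0.1233 0.029 ] [0.7189 0.1276 0.029 ]
M1 [ 0.4585 -0.1191  0.1812] [0.0016 0.0016]
[ 0.4648 -0.1221  0.185 ] [ 0.4568 -0.1149  0.185 ]
M2 [ 0.5785 -0.1196  0.1806] [0.0026 0.0026]
[ 0.5854 -0.1226  0.185 ] [ 0.5752 -0.1152  0.185 ]
M3 [ 0.6849 -0.11    0.1825] [0.0023 0.0023]
[ 0.6892 -0.1114  0.185 ] [ 0.6819 -0.1081  0.185 ]
barfree [ 0.3333 -0.3465  0.2033] [0.0019 0.0019]
barpost [ 0.6034 -0.3794  0.2078] [0.0052 0.0052]
posttop [ 0.6245 -0.3823  0.2166] [0.001 0.001]
```

Both views agree on the heights: rim 0.044, shaft tops 0.027, crowns 0.18 and bar top about 0.205. I'll take one wrist look from above the shafts and tray to refine them.

Run:
```python
from h import *
for yaw in (.135,.135+np.pi):
    q=r.solve_ik([.5,.14,.33],down(yaw)); print(q)
for p,y in (([.47,.34,.01],.135),([.38,.34,.01],.135+np.pi/2),([.38,.34,.01],.135-np.pi/2),([.63,-.37,.4],-.12),([.36,-.34,.4],-.12),([.63,-.37,.4],-.12+np.pi),([.44,.12,.006],.2),([.44,.12,.006],.2+np.pi)):
    print(p,y,r.solve_ik(p,down(y)))
r.reach([.5,.14,.33],down(.135))
shot("wrist","w1",scale=1.4); print(r.observe()["time_s"])
```

```text
[ 2.70119807e-01  9.08476893e-02  1.71146736e+00 -4.44089210e-16
  1.33927760e+00  1.35119807e-01]
[ 2.70119807e-01  9.08476893e-02  1.71146736e+00 -4.44089210e-16
  1.33927760e+00 -3.00647285e+00]
[0.47, 0.34, 0.01] 0.135 [ 6.23675612e-01  5.49290978e-01  1.86855247e+00 -4.44089210e-16
  7.23749202e-01  4.88675612e-01]
[0.38, 0.34, 0.01] 1.7057963267948966 [ 7.26957912e-01  4.74000629e-01  2.02220669e+00 -4.44089210e-16
  6.45385338e-01 -9.78838415e-01]
[0.38, 0.34, 0.01] -1.4357963267948965 [ 7.26957912e-01  4.74000629e-01  2.02220669e+00 -4.44089210e-16
  6.45385338e-01  2.16275424e+00]
[0.63, -0.37, 0.4] -0.12 [-0.53308317  0.42752154  1.12926776  0.          1.58480335 -0.41308317]
[0.36, -0.34, 0.4] -0.12 [-0.75986373  0.01429932  1.64640198  0.          1.48089135 -0.63986373]
[0.63, -0.37, 0.4] 3.021592653589793 [-5.33083168e-01  4.27521545e-01  1.12926776e+00 -4.44089210e-16
  1.58480335e+00  2.72850949e+00]
[0.44, 0.12, 0.006] 0.2 [ 2.62963076e-01  4.26173529e-01  2.13706620e+00 -1.33226763e-15
  5.78352923e-01  6.29630756e-02]
[0.44, 0.12, 0.006] 3.3415926535897933 None
2.175
```

View pics/w1.png

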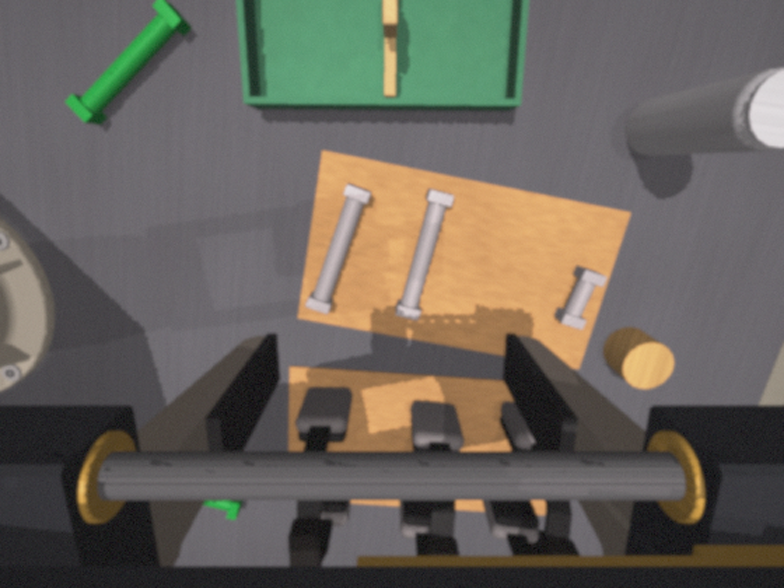

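The wrist picture shows shaft A ends at (357,193)/(320,305), B at (441,198)/(409,311) and the short one at (592,277)/(574,321). The tray's near rim corners are (244,105) and (522,105), and the divider's near end is (390,95).

Run:
```python
from h import *
W=load("w1"); np.set_printoptions(precision=4,suppress=True)
g=lambda x,y,z: onz(W,(x+.5)/1.4-.5,(y+.5)/1.4-.5,z)
for n,a,b in(("A",(357,193),(320,305)),("B",(441,198),(409,311)),("S",(592,277),(574,321))):
    p,q=g(*a,.029),g(*b,.029);d=p-q;print(n,(p+q)/2,np.linalg.norm(d),np.degrees(np.arctan2(d[1],d[0])))
p,q=g(244,105,.045),g(522,105,.045);d=q-p;y=np.arctan2(d[1],d[0]);print(p,q,np.linalg.norm(d),y)
print("tray c",(p+q)/2+.078*np.array([-np.sin(y),np.cos(y),0])); print("div end",g(390,95,.045), "tab",g(390,24,.087))
save(W["image"],"w1c",(150,0,400,250),2.4)
```

```text
A [0.4453 0.119  0.029 ] 0.1272200557112378 78.16197783434457
B [0.5368 0.1256 0.029 ] 0.12565389045491793 83.32719522547755
S [0.7148 0.1022 0.029 ] 0.0518420553392919 82.28141335397437
[0.3449 0.2483 0.045 ] [0.6033 0.2838 0.045 ] 0.2608580666076176 0.13649674875948212
tray c [0.4635 0.3433 0.045 ]
div end [0.4795 0.2756 0.045 ] tab [0.4731 0.3231 0.087 ]
```

View pics/w1c.png

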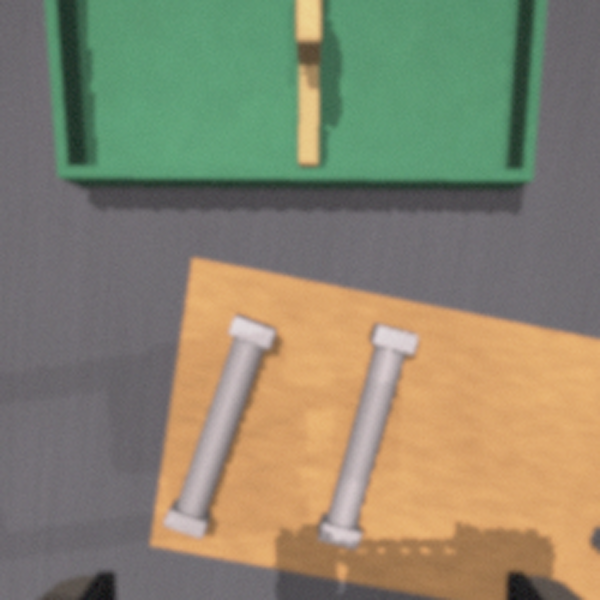

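```bash
cat >> h.py <<'E'
TC=np.array([.4635,.3433]);TY=.1365
def tray(x,y,z):
    c,s=np.cos(TY),np.sin(TY); return [TC[0]+c*x-s*y,TC[1]+s*x+c*y,z]
def st(t=""):
    o=r.observe();print(t,round(o["time_s"],2),o["ee_pos"].round(4),"w",round(o["width"],4),"F",o["force"].round(1));return o
E
python3 - <<'E'
from h import *
r.reach(tray(.0067,0,.15),down(TY)); r.move_l(tray(.0067,0,.058),rate=.2); st()
r.close(30); o=st("closed")
r.move_l(tray(.037,0,.058),rate=.06); st("moved")
r.open_gripper(); r.move_l(tray(.037,0,.15),rate=.3)
r.reach(tray(.037,-.17,.28),down(TY)); shot("wrist","w2",scale=1.4); st()
E
```

```text
3.85 [0.4711 0.3442 0.0591] w 0.092 F [ 0.3  0.2 -0.4]
closed 5.03 [0.4703 0.3442 0.058 ] w 0.0118 F [ 0.8 -0.3 -0.6]
moved 5.69 [0.5011 0.3483 0.058 ] w 0.0117 F [ 3.3 -2.1 -1.5]
 8.3 [0.5226 0.1807 0.2783] w 0.092 F [ 0.1  0.  -0.4]
```

View pics/w2.png

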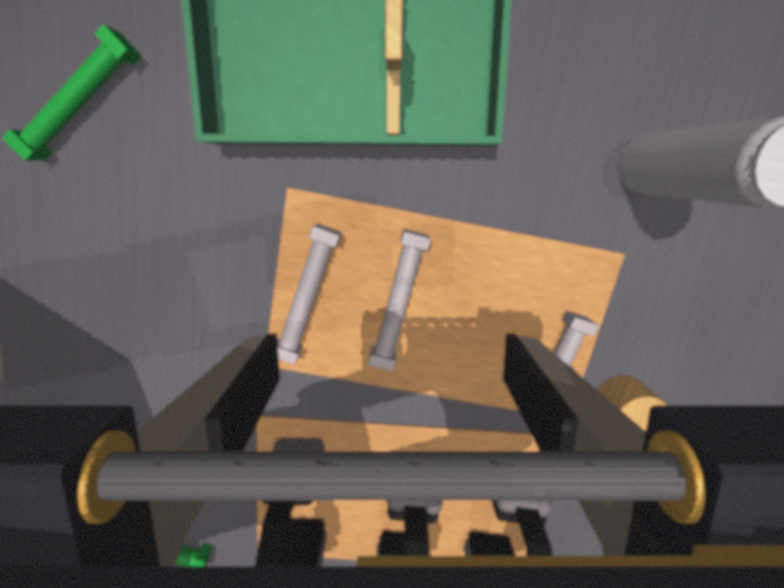

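The divider now sits about +38 mm off the middle, reading its end at (394,132) against rim corners (200,140) and (500,142). That makes the -x bay the long one. Next I pick shaft A.

```bash
cat >> h.py <<'E'
def pick(x,y,yaw,z=.006,f=50,lift=.16):
    r.reach([x,y,.12],down(yaw)); r.move_l([x,y,z],rate=.15); r.close(f); st("grip")
    r.move_l([x,y,lift],rate=.25); return st("lift")
E
python3 - <<'E'
from h import *
W=load("w2"); np.set_printoptions(precision=4,suppress=True)
g=lambda x,y,z: onz(W,(x+.5)/1.4-.5,(y+.5)/1.4-.5,z)
for n,a,b in(("A",(326,236),(289,355)),("B",(416,241),(382,362))):
    p,q=g(*a,.029),g(*b,.029);d=p-q;print(n,(p+q)/2,np.linalg.norm(d),np.degrees(np.arctan2(d[1],d[0])))
p=g(394,132,.045)[:2]-TC; print("div",p@[np.cos(TY),np.sin(TY)])
pick(.4445,.1185,np.radians(78-90))
r.reach(tray(-.046,.007,.13),down(TY+np.pi/2)); o=st("over")
shot("wrist","w3",scale=1.2); shot("scene","s3",(200,100,430,280),3.2)
E
```

```text
A [0.4475 0.119  0.029 ] 0.12720087874548197 78.64422269300131
B [0.5362 0.1251 0.029 ] 0.12720886389241445 83.04619248680953
div 0.03775153485378499
grip 11.08 [0.4444 0.1185 0.006 ] w 0.0192 F [-0.8 -0.5  0.2]
lift 11.85 [0.4435 0.1182 0.1589] w 0.0185 F [ 0.5 -0.1 -4.2]
over 13.18 [0.4167 0.3433 0.1292] w 0.0189 F [ 0.9  0.3 -4. ]
```

View pics/w3.png

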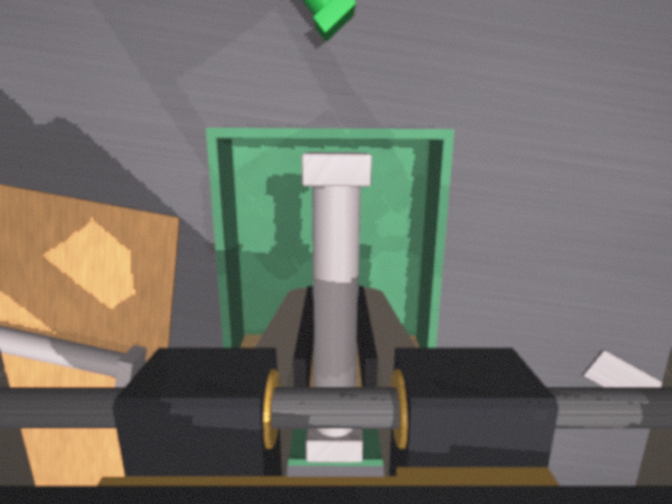

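View pics/s3.png

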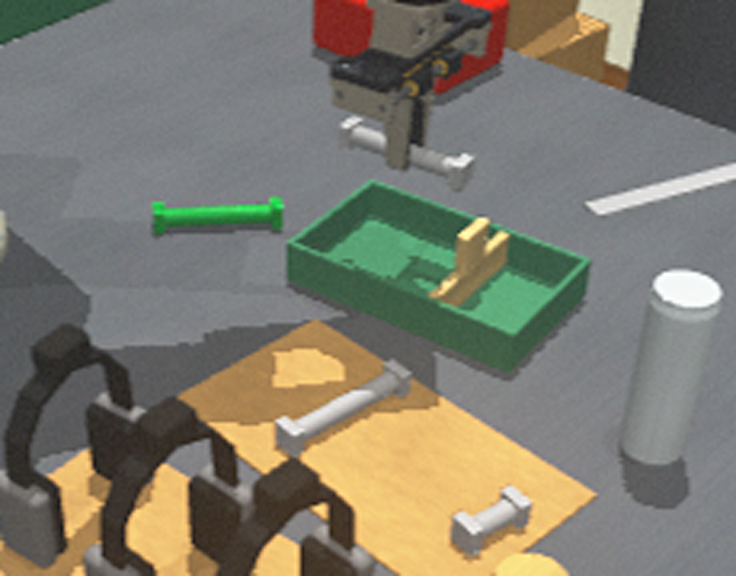

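Run:
```python
from h import *
W=load("w3"); np.set_printoptions(precision=4,suppress=True)
g=lambda x,y,z: onz(W,(x+.5)/1.2-.5,(y+.5)/1.2-.5,z)
def tl(p): d=p[:2]-TC;c,s=np.cos(TY),np.sin(TY);return np.array([c*d[0]+s*d[1],-s*d[0]+c*d[1]])
a,b=g(302,154,.152),g(371,154,.152);print(tl(a),tl(b),np.linalg.norm(a-b))
print("rim far corners",tl(g(208,129,.045)),tl(g(453,130,.045)))
print("far end",tl(g(305,461,.152)),tl(g(362,460,.152)))
```

```text
[-0.1178 -0.0071] [-0.1178  0.0184] 0.025523154884104744
rim far corners [-0.1298 -0.0747] [-0.129   0.0792]
far end [ 0.0211 -0.0091] [0.0206 0.0175]
```

Run:
```python
from h import *
yw=down(TY+np.pi/2)
r.move_l(tray(-.044,.008,.06),rate=.2); r.move_l(tray(-.044,.008,.0105),rate=.08); st("down")
r.open_gripper(); st("open")
r.move_l(tray(-.044,.008,.075),rate=.2); r.close(10)
r.move_l(tray(-.044,-.028,.075),rate=.2); r.move_l(tray(-.044,-.028,.014),rate=.15); st("pushstart")
r.move_l(tray(-.044,.024,.014),rate=.06); st("pushed")
r.move_l(tray(-.044,.018,.014),rate=.1)
r.move_l(tray(-.044,.018,.12),rate=.25); r.open_gripper()
shot("wrist","w4",scale=1.2); shot("scene","s4",(200,100,430,280),3.2);st()
```

```text
down 14.55 [0.419  0.3454 0.0105] w 0.0185 F [-0.6  0.6 -4.3]
open 15.69 [0.4188 0.3452 0.0105] w 0.0917 F [ 0.1 -0.  -0.3]
pushstart 18.4 [0.4238 0.31   0.0141] w 0.0003 F [ 0.4  0.6 -0.2]
pushed 19.42 [0.4167 0.3617 0.0143] w 0.0004 F [ 0.1 -1.8  1.1]
 21.72 [0.4175 0.3552 0.12  ] w 0.092 F [ 0.2  0.6 -0.1]
```

View pics/w4.png

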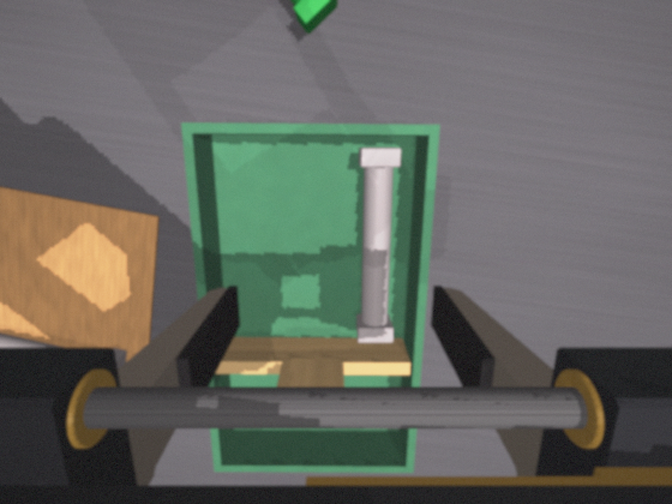

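View pics/s4.png

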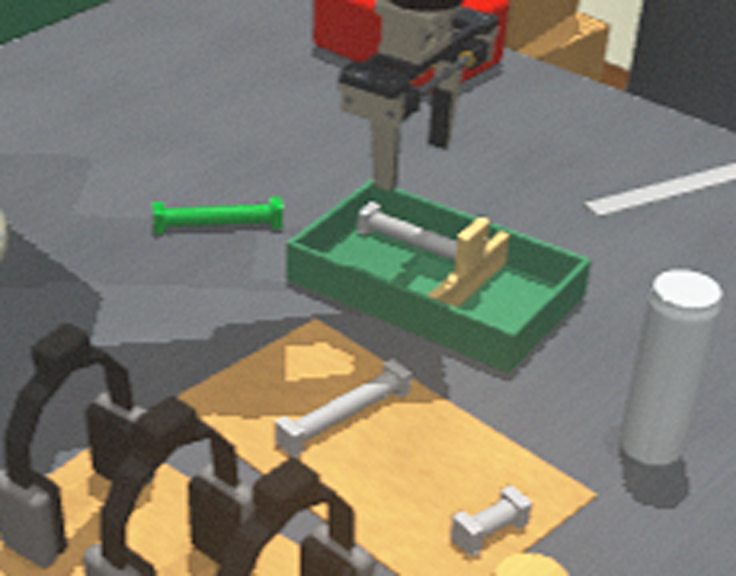

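The first long shaft lies flat at tray y of about +47 mm, with the divider unmoved. Next is shaft B.

Run:
```python
from h import *
r.move_l(tray(-.03,-.05,.15),rate=.3)
pick(.536,.1275,np.radians(83.2-90),z=.008)
r.reach(tray(-.046,-.006,.13),down(TY+np.pi/2)); o=st("over")
shot("wrist","w5",scale=1.2)
```

```text
grip 25.44 [0.5361 0.1275 0.0081] w 0.0187 F [ 2.3 -0.9  4. ]
lift 26.2 [0.5343 0.1272 0.1584] w 0.0186 F [-0.6 -0.4 -5. ]
over 27.46 [0.4186 0.3305 0.1292] w 0.0182 F [-0.5 -0.2 -3.1]
```

View pics/w5.png

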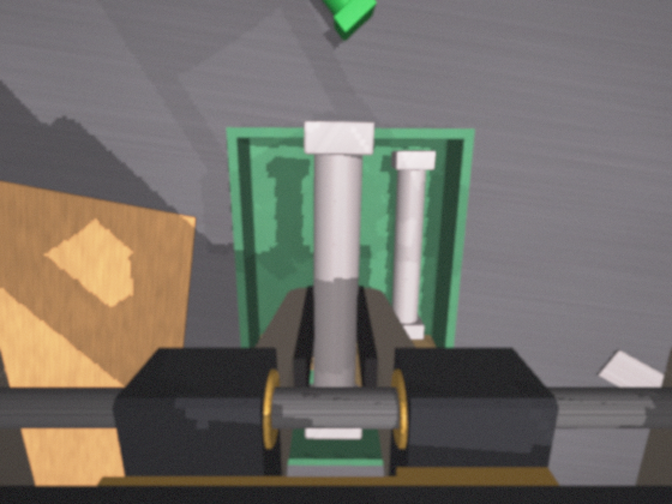

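```bash
cat >> h.py <<'E'
def tl(p): d=np.asarray(p)[:2]-TC;c,s=np.cos(TY),np.sin(TY);return np.array([c*d[0]+s*d[1],-s*d[0]+c*d[1]])
E
python3 - <<'E'
from h import *
W=load("w5"); np.set_printoptions(precision=4,suppress=True)
g=lambda x,y,z: onz(W,(x+.5)/1.2-.5,(y+.5)/1.2-.5,z)
a,b=g(305,123,.150),g(374,123,.150);print(tl(a),tl(b),np.linalg.norm(a-b))
print("near end",tl(g(306,437,.15)),tl(g(362,437,.15)))
print("A far end",tl(g(396,152,.032)),tl(g(435,152,.032)),"near",tl(g(401,338,.032)),tl(g(424,338,.032)))
print("rim far corners",tl(g(228,129,.045)),tl(g(474,130,.045)))
E
```

```text
[-0.1286 -0.0188] [-0.1286  0.0065] 0.025352806207171272
near end [ 0.0097 -0.0214] [0.0098 0.0045]
A far end [-0.1151  0.0331] [-0.1151  0.0592] near [0.0231 0.0425] [0.0232 0.0601]
rim far corners [-0.1296 -0.075 ] [-0.1288  0.0795]
```

Shaft B is held 13 mm off its centre, spanning tray x -129..+10 mm, so I shift the tool by +13 mm before releasing.

Run:
```python
from h import *
r.move_l(tray(-.033,-.003,.08),rate=.2); r.move_l(tray(-.033,-.003,.034),rate=.08); st("down")
r.open_gripper(); st("open")
r.move_l(tray(-.04,.0,.13),rate=.25)
shot("wrist","w6",scale=1.2); shot("scene","s6",(200,100,430,280),3.2);st()
```

```text
down 28.64 [0.4313 0.3359 0.0341] w 0.0189 F [ 0.3 -1.1 -3.4]
open 29.78 [0.4312 0.3358 0.034 ] w 0.0919 F [-0.4 -1.   0.9]
 30.42 [0.4232 0.3373 0.1289] w 0.0922 F [-0.5  0.2  1. ]
```

View pics/w6.png

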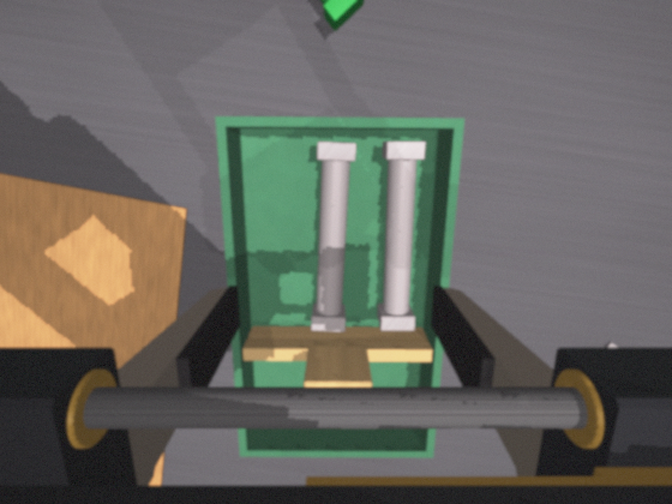

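View pics/s6.png

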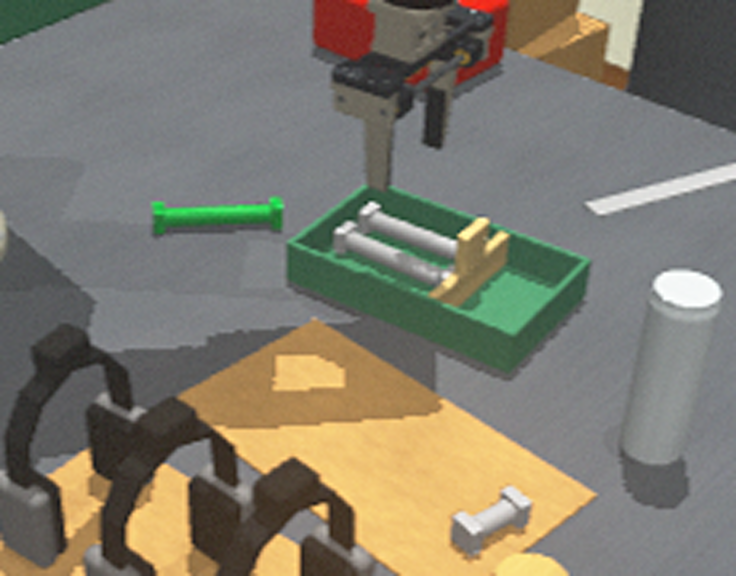

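Both long shafts lie flat side by side in the long bay (wrist view, ends (336,151)/(328,323) and (404,150)/(398,322)). Before the short shaft, I check its clearance to the block.

Run:
```python
from h import *
from m1 import Z,P
print("block",Z('c1',708,345,.05), Z('c4',54,308,.05))
r.reach([.68,.04,.26],down(np.radians(82.3-90)))
shot("wrist","w7",scale=1.3);st()
```

```text
block [0.79397271 0.04359804 0.05      ] [0.78882079 0.04704816 0.05      ]
 32.0 [0.6794 0.041  0.2593] w 0.0918 F [-0.5 -0.7 -0.4]
```

View pics/w7.png

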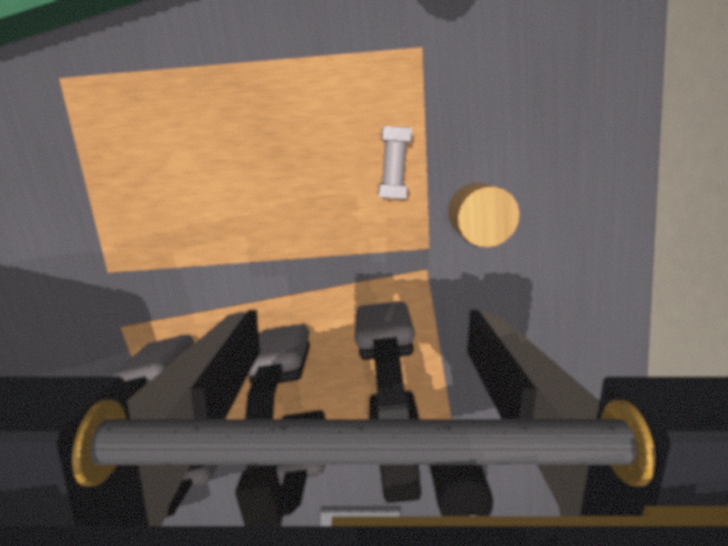

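Run:
```python
from h import *
W=load("w7")
g=lambda x,y,z: onz(W,(x+.5)/1.3-.5,(y+.5)/1.3-.5,z)
p,q=g(397,132,.029),g(394,191,.029);d=p-q;m=(p+q)/2;a=np.arctan2(d[1],d[0]);print(m,np.linalg.norm(d),np.degrees(a))
pick(m[0],m[1]+.001,a-np.pi/2,z=.007)
r.reach(tray(.078,.0,.14),down(TY+np.pi/2)); st("over")
shot("wrist","w8",scale=1.2)
```

```text
[0.7170684  0.10176125 0.029     ] 0.052879614670923926 80.60231534556097
grip 34.67 [0.7171 0.1028 0.007 ] w 0.0184 F [ 0.5 -0.1  0.4]
lift 35.43 [0.716  0.1026 0.1584] w 0.019 F [-0.8 -0.6 -2.3]
over 36.73 [0.5409 0.3533 0.1393] w 0.019 F [ 0.7  1.  -2.4]
```

View pics/w8.png

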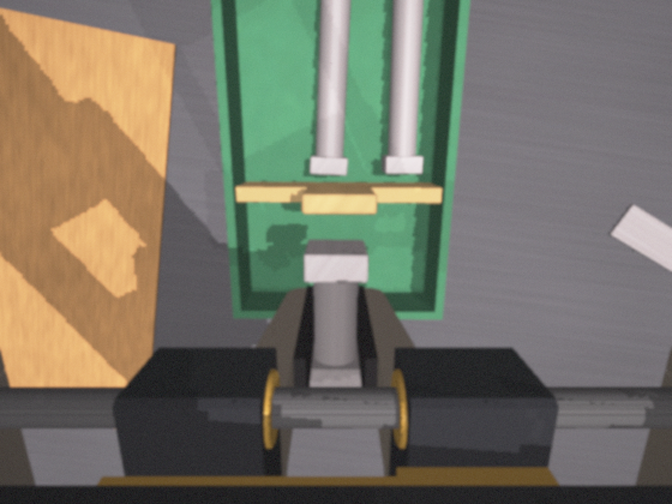

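Run:
```python
from h import *
W=load("w8")
g=lambda x,y,z: tl(onz(W,(x+.5)/1.2-.5,(y+.5)/1.2-.5,z))
print(g(306,254,.161),g(368,254,.161),"far",g(310,384,.161),g(360,384,.161),"rim",g(233,318,.045),g(442,318,.045),"div",g(336,187,.045),"tab",g(340,193,.087))
```

```text
[ 0.04549319 -0.01347636] [0.04552912 0.01127715] far [ 0.10514278 -0.01299539] [0.1051748  0.00902312] rim [ 0.12911012 -0.07808325] [0.1293365  0.07774784] div [ 0.03212444 -0.00120989] tab [0.03076541 0.00098324]
```

Run:
```python
from h import *
r.move_l(tray(.0835,0,.07),rate=.2); r.move_l(tray(.0835,0,.0115),rate=.08); st("down")
r.open_gripper(); st("open")
r.move_l(tray(.0835,0,.14),rate=.25)
r.reach(tray(.06,-.12,.3),down(TY))
shot("wrist","w9",scale=1.2); shot("scene","s9",scale=1.4);st()
```

```text
down 38.16 [0.5463 0.3547 0.0113] w 0.0188 F [-0.1  0.8 -1.7]
open 39.3 [0.5462 0.3547 0.0115] w 0.0918 F [-0.2 -0.2 -0.9]
 41.33 [0.5389 0.2327 0.2988] w 0.0922 F [ 0.6  1.  -0.4]
```

View pics/w9.png

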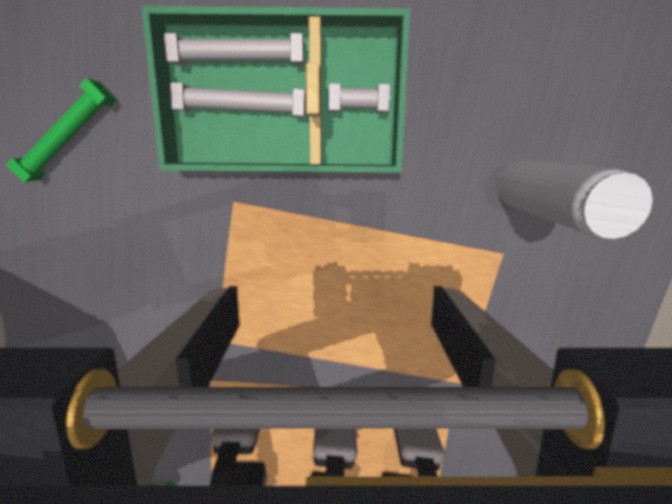

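View pics/s9.png

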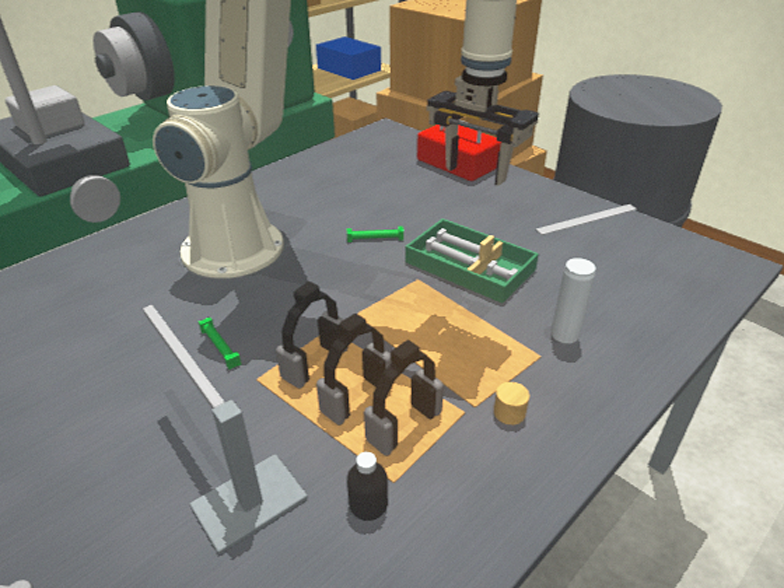

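All three shafts are in place. Scene view: the spray can (573,300), block (512,403) and oil bottle (367,485) have not moved. Next are looks at the ear defenders and bar from above.

Run:
```python
from h import *
r.reach([.57,-.24,.42],down(0))
shot("wrist","w10",scale=1.4)
r.reach([.48,-.47,.42],down(0))
shot("wrist","w11",scale=1.4);st()
```

```text
44.18 [ 0.481  -0.4686  0.4202] w 0.0919 F [0.4 0.3 0.3]
```

View pics/w10.png

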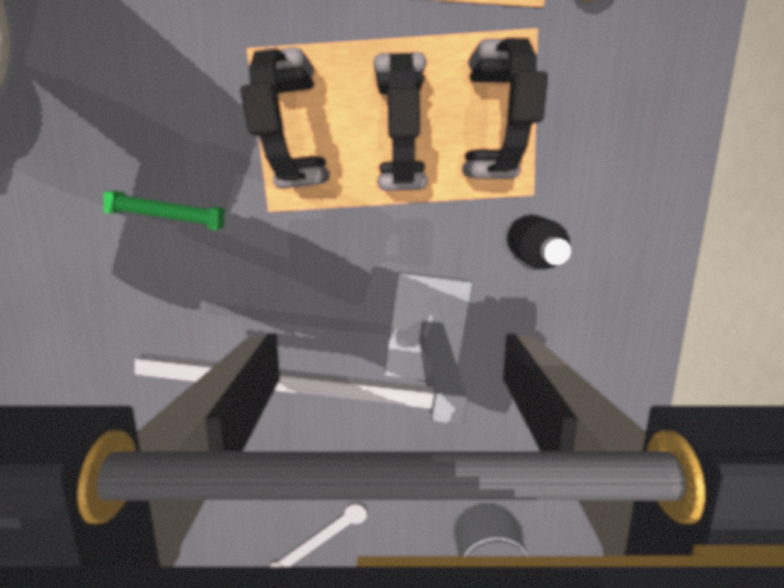

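View pics/w11.png

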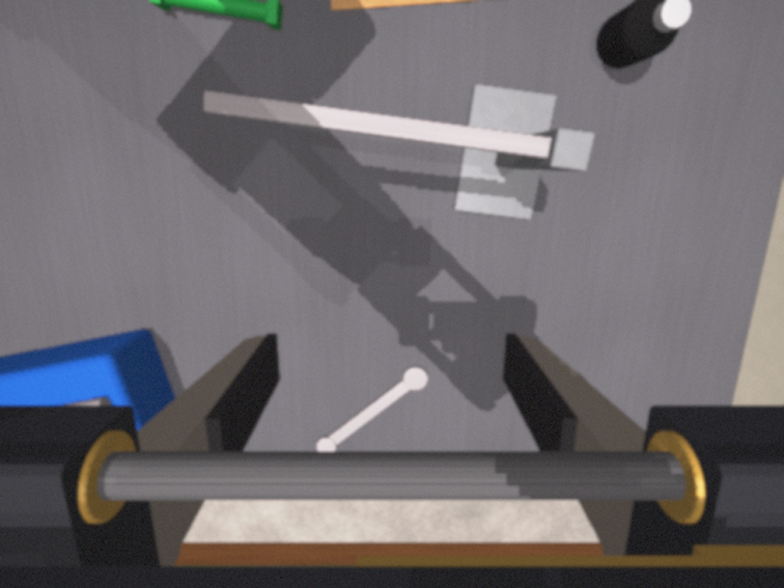

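Run:
```python
from h import *
save(load("w10")["image"],"w10c",(165,10,405,160),3.3)
W=load("w11")
g=lambda x,y,z: onz(W,(x+.5)/1.4-.5,(y+.5)/1.4-.5,z).round(4)
a=g(204,102,.205);b=g(551,148,.205);c=g(573,150,.217);print(a,b,c, np.linalg.norm(a-b),np.arctan2(*(b-a)[1::-1]))
W=load("w10"); print(g(135,367,.205),g(434,397,.205))
x,e=tri((load("w11"),204/1.4,102/1.4),(W,135/1.4,367/1.4));print(x,e)
x,e=tri((load("w11"),551/1.4,148/1.4),(W,434/1.4,397/1.4));print(x,e)
```

```text
[ 0.3318 -0.3474  0.205 ] [ 0.6104 -0.3819  0.205 ] [ 0.6238 -0.3838  0.217 ] 0.2807280000284974 -0.12320622997454637
[ 0.3321 -0.3466  0.205 ] [ 0.6105 -0.377   0.205 ]
[ 0.33145985 -0.34740152  0.20376847] [np.float64(4.0416033799144473e-05), np.float64(4.041603379926688e-05)]
[ 0.61216546 -0.38156     0.19784433] [np.float64(0.000798055194090301), np.float64(0.0007980551940902728)]
```

View pics/w10c.png

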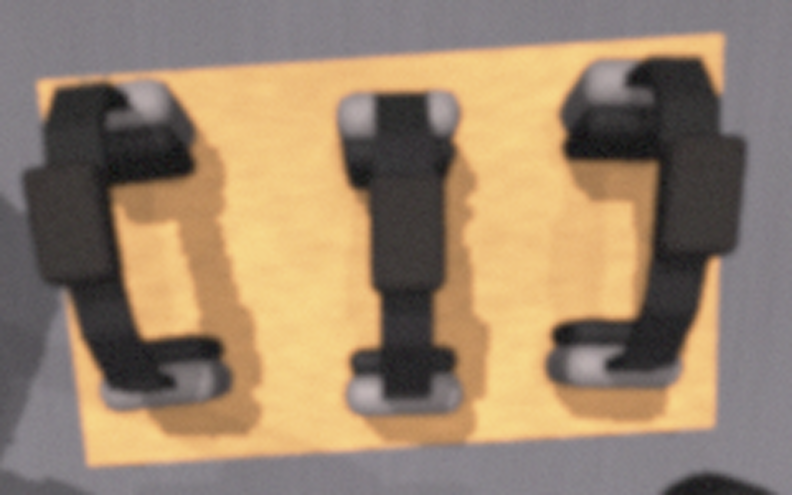

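Run:
```python
from h import *
from m1 import P
W=load("w10")
g=lambda x,y: (165+(x+.5)/3.3-.5,10+(y+.5)/3.3-.5)
for n,w,a,b in(("M1",(72,222),(150,66),(496,88)),("M2",(407,232),(278,153),(350,77)),("M3",(704,193),(418,228),(220,72))):
    u=g(*w); print(n,onz(W,*u,.185).round(4),tri((W,*u),P('c1',*a),P('c4',*b)),tri((W,*u),P('c1',*a))[0])
```

```text
M1 [ 0.4608 -0.1196  0.185 ] (array([ 0.4589825 , -0.1192419 ,  0.18112961]), [np.float64(0.0007925873806232069), np.float64(0.0012679542998483928), np.float64(0.0020001966581512133)]) [ 0.45985155 -0.11893641  0.18064301]
M2 [ 0.5798 -0.1228  0.185 ] (array([ 0.5792532 , -0.12106635,  0.18052056]), [np.float64(0.0014035459331343321), np.float64(0.0028531653798332113), np.float64(0.0027563602535093396)]) [ 0.5808708  -0.12095264  0.18081612]
M3 [ 0.6843 -0.1098  0.185 ] (array([ 0.68488763, -0.1097467 ,  0.18255194]), [np.float64(0.0003046482974890529), np.float64(0.0022427279410549717), np.float64(0.0024172499980443596)]) [ 0.68586132 -0.10869878  0.18073383]
```

```bash
cat >> h.py <<'E'
BM=np.array([.4745,-.365]);BY=-.1235
def bar(s,z,l=0): return [BM[0]+s*np.cos(BY)-l*np.sin(BY),BM[1]+s*np.sin(BY)+l*np.cos(BY),z]
def muffpick(x,y,yaw,s):
    r.reach([x,y,.27],down(yaw)); r.move_l([x,y,.166],rate=.15); r.close(45); st("grip")
    r.move_l([x,y,.42],rate=.25); st("lift")
    r.reach(bar(s,.41),down(BY)); st("over")
def muffplace(s,l=0,z=.214):
    r.move_l(bar(s,.30,l),rate=.2); o=st("mid"); 
    r.move_l(bar(s,z,l),rate=.1); st("down")
E
python3 - <<'E'
from h import *
muffpick(.6845,-.1098,-.06,.058)
shot("scene","s12",(60,120,400,400),2.1); shot("wrist","w12",scale=1.2)
E
```

```text
grip 47.65 [ 0.6845 -0.1098  0.1659] w 0.0279 F [ 0.1  0.  -1. ]
lift 48.82 [ 0.6839 -0.1097  0.4182] w 0.0277 F [ 0.5 -1.  -2.7]
over 49.98 [ 0.5328 -0.3713  0.4099] w 0.028 F [ 0.2  0.5 -2.3]
```

View pics/s12.png

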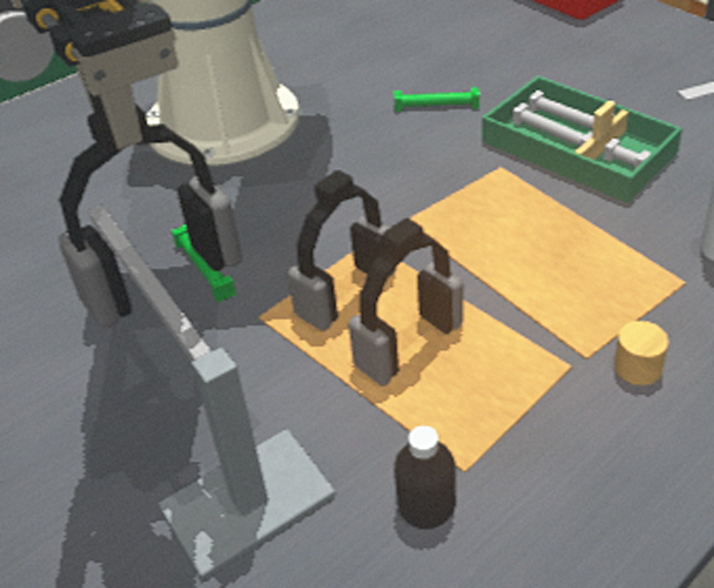

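View pics/w12.png

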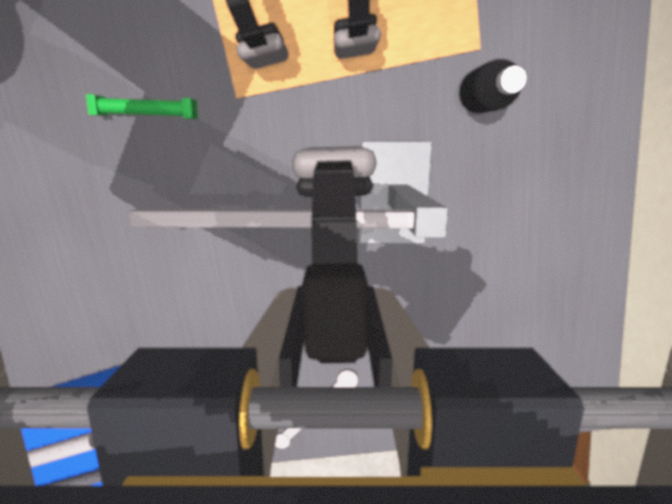

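Run:
```python
from h import *
W=load("w12")
def bl(p): d=np.asarray(p)[:2]-BM;c,s=np.cos(BY),np.sin(BY);return np.array([c*d[0]+s*d[1],-s*d[0]+c*d[1]]).round(4)
g=lambda x,y,z=.205: bl(onz(W,(x+.5)/1.2-.5,(y+.5)/1.2-.5,z))
print(g(131,218),g(300,219),g(412,220),"post top",g(417,208,.217),g(446,208,.217),g(417,236,.217),g(446,236,.217))
```

```text
[-0.1423  0.0016] [0.0239 0.0009] [1.342e-01 1.000e-04] post top [0.1359 0.0141] [0.1633 0.0141] [ 0.1375 -0.0131] [ 0.1654 -0.0131]
```

Bar position confirmed to about 1 mm sideways, and the post face is at +136 mm. Lowering.

Run:
```python
from h import *
muffplace(.058,.001)
shot("scene","s13",(60,120,400,400),2.1)
r.open_gripper(); r.move_l(bar(.058,.32),rate=.2); st("released")
shot("scene","s14",(60,120,400,400),2.1); shot("side","d14",(200,60,420,240),3)
```

```text
mid 50.77 [ 0.533  -0.3712  0.3011] w 0.0274 F [-0.  -1.  -2.8]
down 51.78 [ 0.5324 -0.3713  0.2142] w 0.0279 F [ 0.8  0.5 -2.4]
released 53.55 [ 0.5316 -0.3718  0.3189] w 0.092 F [-0.1 -0.2 -0.4]
```

View pics/s14.png

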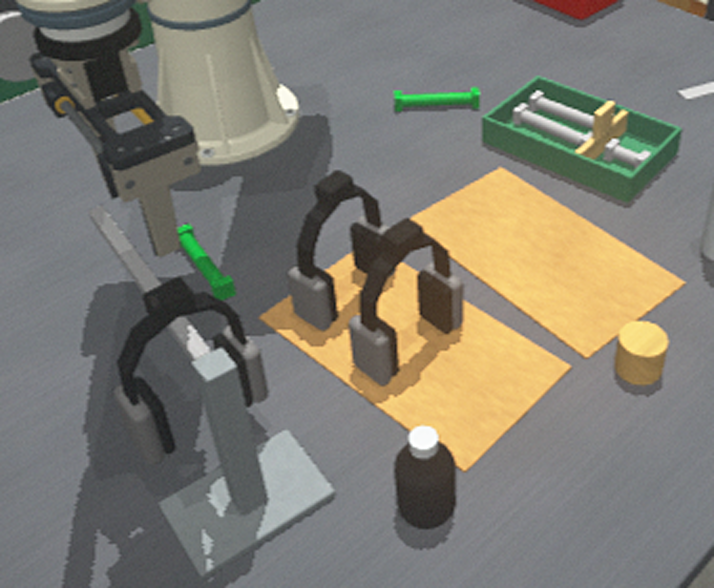

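View pics/d14.png

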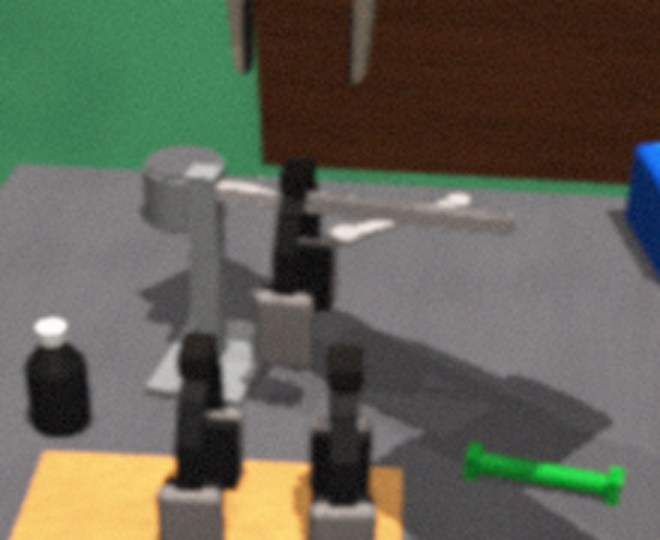

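The first ear defender hangs upright on the bar, and M1 and M2 have not moved. Next is M2.

Run:
```python
from h import *
r.move_l(bar(.058,.36),rate=.3)
muffpick(.5797,-.122,.02,-.028)
shot("scene","s15",(60,120,400,400),2.1); shot("wrist","w15",scale=1.2)
```

```text
grip 56.81 [ 0.5797 -0.122   0.1659] w 0.0275 F [ 0.8  0.2 -0.6]
lift 57.98 [ 0.5791 -0.1218  0.4184] w 0.0272 F [-0.6 -0.6 -3.8]
over 59.04 [ 0.4473 -0.3608  0.4097] w 0.0273 F [-0.1 -0.1 -2.4]
```

View pics/s15.png

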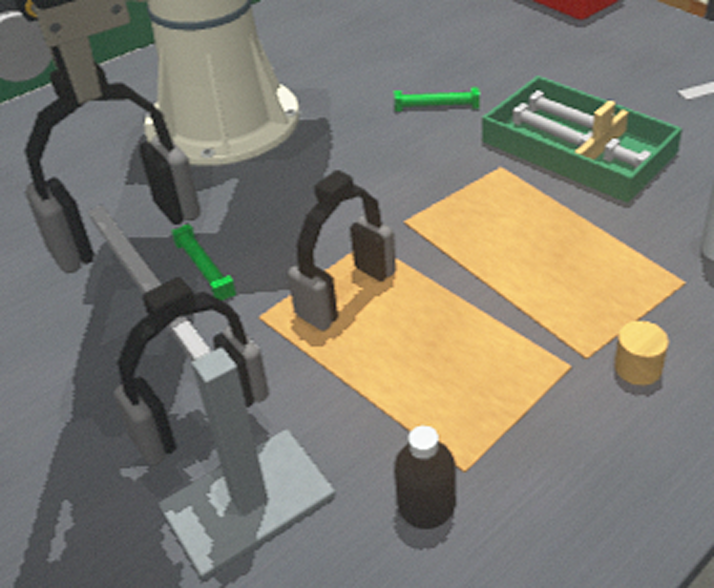

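View pics/w15.png

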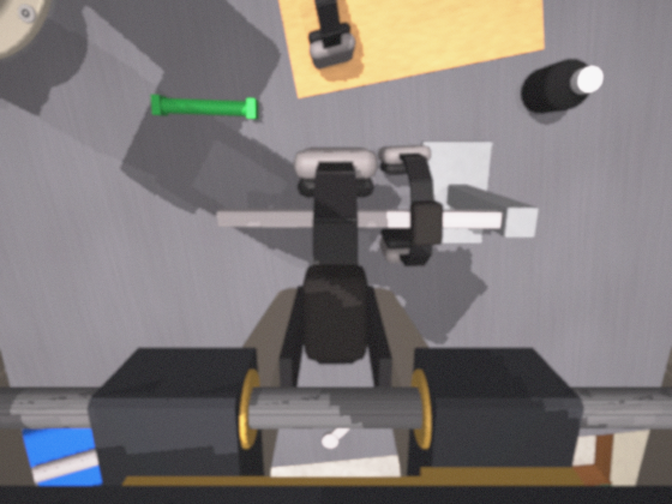

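```bash
cat >> h.py <<'E'
def bl(p): d=np.asarray(p)[:2]-BM;c,s=np.cos(BY),np.sin(BY);return np.array([c*d[0]+s*d[1],-s*d[0]+c*d[1]]).round(4)
E
python3 - <<'E'
from h import *
W=load("w15")
g=lambda x,y,z=.205: bl(onz(W,(x+.5)/1.2-.5,(y+.5)/1.2-.5,z))
print(g(412,222,.23),g(442,222,.23),g(218,219),g(500,220))
muffplace(-.028,.001)
r.open_gripper(); r.move_l(bar(-.028,.36),rate=.2); st("released")
shot("scene","s16",(60,120,400,400),2.1); shot("side","d16",(200,60,420,240),3)
E
```

```text
[0.0431 0.0031] [0.0708 0.0032] [-0.1429  0.0007] [0.1347 0.0002]
mid 59.84 [ 0.4476 -0.3606  0.3011] w 0.0275 F [-0.2 -0.1 -2.6]
down 60.85 [ 0.4471 -0.3608  0.2142] w 0.0274 F [ 0.1  1.  -2.1]
released 62.77 [ 0.4462 -0.3612  0.3588] w 0.092 F [-0.  -0.1 -1.3]
```

View pics/s16.png

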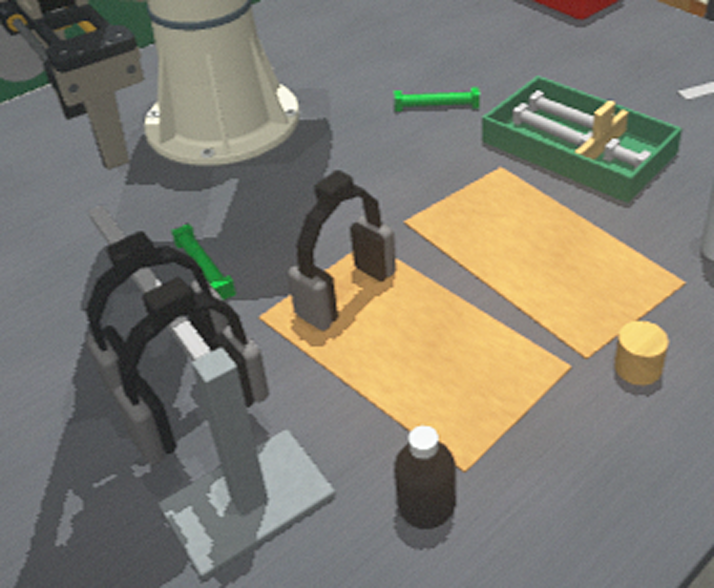

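View pics/d16.png

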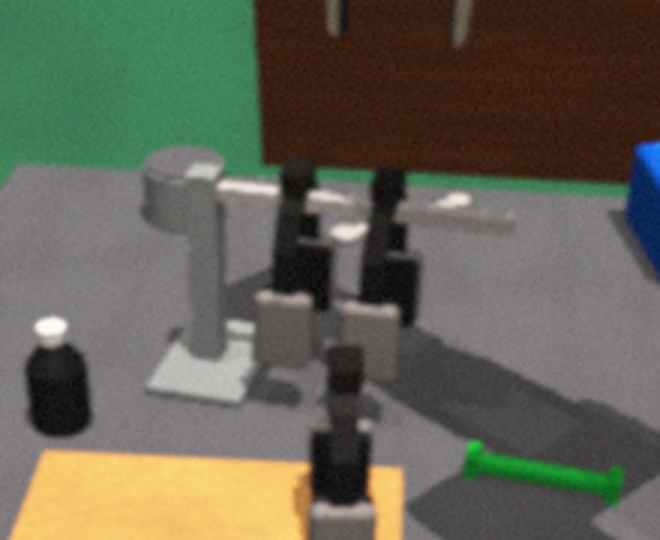

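The second one hangs upright. M1 is unmoved, crown at (335,185) in this crop, so it is the last to hang.

Run:
```python
from h import *
muffpick(.4602,-.1195,.155,-.113)
shot("scene","s17",(60,120,400,400),2.1); shot("wrist","w17",scale=1.2)
```

```text
grip 65.7 [ 0.4601 -0.1195  0.1659] w 0.0274 F [-0.7  0.2  1. ]
lift 66.87 [ 0.4595 -0.1193  0.4185] w 0.0276 F [ 0.2  0.6 -4.2]
over 67.86 [ 0.3628 -0.3503  0.4096] w 0.0276 F [ 1.1 -0.1 -3.1]
```

View pics/s17.png

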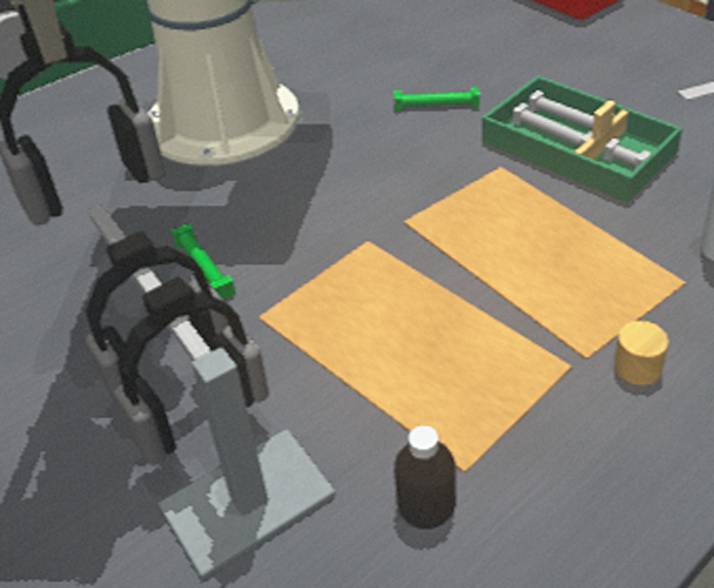

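View pics/w17.png

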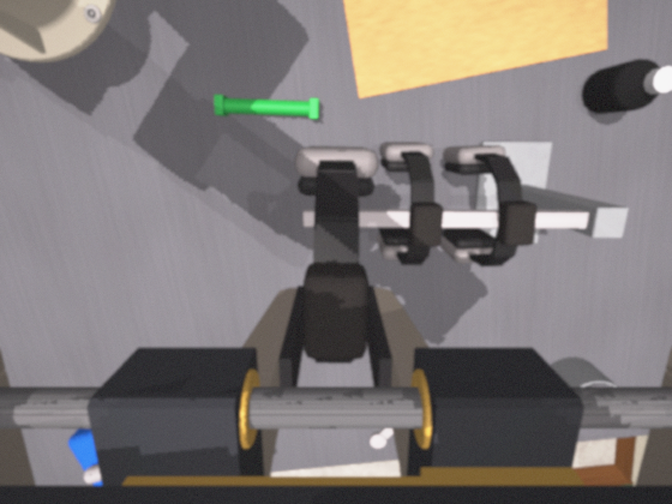

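Run:
```python
from h import *
W=load("w17")
g=lambda x,y,z=.205: bl(onz(W,(x+.5)/1.2-.5,(y+.5)/1.2-.5,z))
print(g(412,222,.23),g(303,219),g(586,220))
muffplace(-.113,.001)
r.open_gripper(); r.move_l(bar(-.113,.36),rate=.2); st("released")
r.reach([.42,.0,.4],down(TY)); r.wait(.5)
shot("scene","s18",scale=1.4); shot("side","d18",scale=1.4)
r.reach(tray(-.02,-.12,.3),down(TY)); r.wait(.3); shot("wrist","w18",scale=1.2);st()
```

```text
[-0.042   0.0032] [-0.1444  0.0009] [0.1342 0.0004]
mid 68.66 [ 0.3632 -0.3502  0.3011] w 0.0274 F [-0.  -0.5 -3.2]
down 69.67 [ 0.3628 -0.3504  0.2143] w 0.0272 F [-0.1  0.6 -3.7]
released 71.58 [ 0.3619 -0.3507  0.3588] w 0.0918 F [ 0.4  0.1 -0.5]
 74.85 [0.4603 0.2211 0.3005] w 0.092 F [0.2 0.4 0.2]
```

View pics/s18.png

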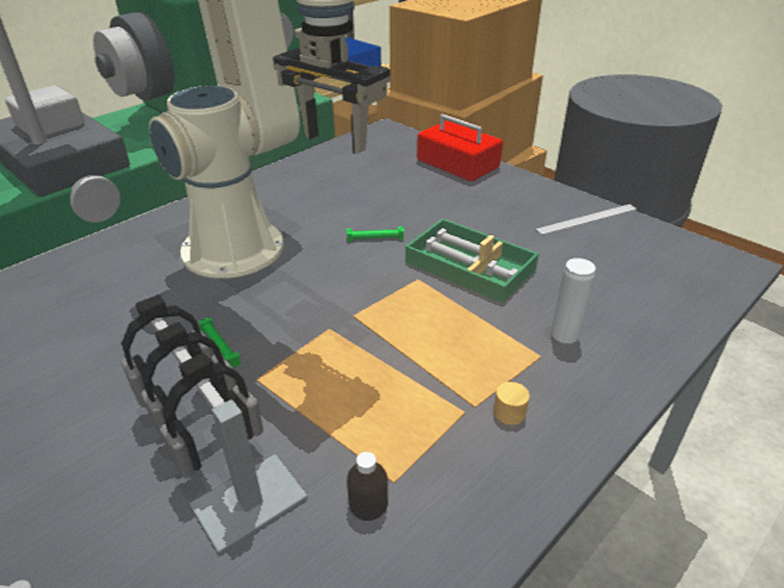

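View pics/d18.png

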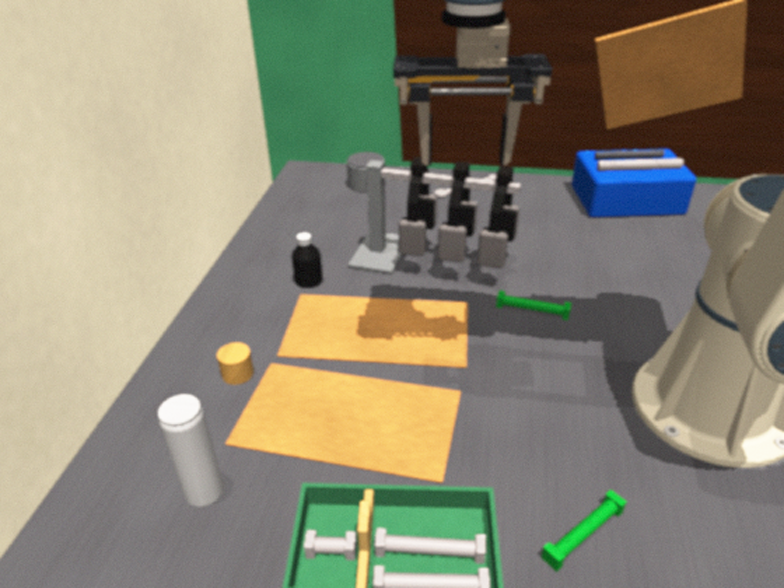

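View pics/w18.png

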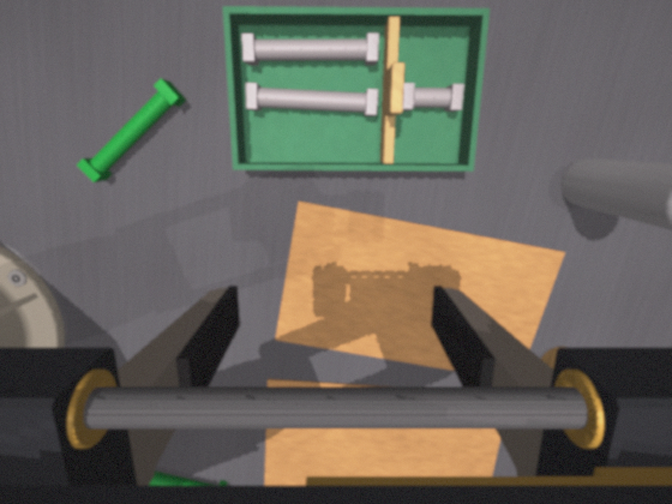

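The final pictures show everything placed:
- **Ear defenders:** all three hang upright on the bar (side view crowns (419,172), (461,175), (504,175)).
- **Shafts:** all three lie flat and lengthwise in their bays.
- **Divider:** its near end at (388,160), between rim corners (235,170) and (473,170), puts it at about +37 mm.
- **Bystanders:** none has moved.

The arm is clear, so I hand in.

Run:
```python
from h import *
W=load("w18");g=lambda x,y,z: tl(onz(W,(x+.5)/1.2-.5,(y+.5)/1.2-.5,z)).round(4)
print("div",g(388,160,.045),"A",g(248,46,.032),g(372,46,.032),"B",g(251,96,.032),g(372,101,.032),"S",g(408,96,.032),g(457,96,.032))
r.finish_job(); st("done")
```

```text
div [ 0.0366 -0.0667] A [-0.1095  0.0471] [0.0178 0.047 ] B [-0.1092 -0.0009] [ 0.0191 -0.006 ] S [ 0.0572 -0.0011] [ 0.1091 -0.0011]
the job is handed in; nothing more can be done
the job is handed in; nothing more can be done
```

I slid the divider to about +37 mm, put both long shafts in the long bay and the one short shaft present in the short bay, and hung all three ear defenders on the bar. I handed the job in at about 75 s; it reports no verdict.

- **Shafts:** in the last wrist picture all three lay flat, one layer deep, and at most 0.04 rad off lengthwise. The long ones sit near tray y +47 and -3 mm. The short one is centred at about x +83 mm.
- **Ear defenders:** in the last scene and side pictures all three hung upright and separate. I judged this by eye and did not measure their final tilt or height.
- **Bystanders:** the spray can, oil bottle, wooden block and both green look-alikes looked to be where they started.
- **Disagreements:**
  - The second long shaft was gripped about 13 mm off its centre. I don't know whether it slipped or had been knocked. I corrected for this before release, then let it drop about 20 mm, and it landed flat.
  - The bar measured about 8–10 mm longer than described, so I placed the ear defenders from its measured ends.

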